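# Start the leather rub tester by its key switch

## Robot

A 6-joint arm with a two-finger parallel gripper is mounted at the origin on the work surface. World frame = base frame: x ahead of the robot, y to its left, z up, the work surface at z = 0. Lengths are in m, angles in rad, forces in N, time in s.
With the tool pointing down it reaches from about 0.225 to 0.875 m from the base axis. Payload 3.4 kg.
Tool frame: the origin (TCP) lies at the very end of the fingers, on their centre line; the grasp point (between the pads) lies 19 mm behind it; z points along the fingers, y is the line along which they close (so a half turn about z gives the same grasp; the last joint's range is limited). The gripper opens to 85 mm and grips with 20 to 120 N. Pads are 22 mm wide; open, the fingers measure 114 mm over their backs; the gripper's body (76 mm by 85 mm) begins 54 mm behind the grasp point. The pads swing forward as they close: fully open they stand 13 mm farther back than shut.
Start: joints at [-1.376, 0.276, 1.505, -0, 1.361, -0.121], TCP at [0.179, -0.547, 0.231] pointing down, gripper open.
Joint ranges: [-2.89, 2.89], [-0.75, 2.08], [0.22, 2.7], [-1.18, 4.32], [0.11, 2.71], [-2.7, 2.7]. Speed limits (rad/s): [2.57, 2.57, 3.14, 3.14, 3.14, 3.14].

## Interface

Orientations are given as a unit quaternion [w, x, y, z].
In Python, from rig import readout, vision, manip gives the robot as it stands.
- The arm moves only by the shell command python3 -m handwheel 'ROWS' [FORCE]. ROWS is JSON, a list of rows, each a list of 3 entries, a list of its own where there are three numbers: the shift along the tool's x, y, z in mm, then the turn, a rotation vector about the tool's x, y, z in units of 6 degrees (1.0 is 6 degrees), then the closure, from -1 (fully open) to 1 (shut), so that 0 is half open. A call has 1 to 20 rows; each row shifts and turns the commanded pose from where the row before left it, along the tool's axes as they then stand; what a row does not reach is not made up. A row lasts 1/8 s, in which the tool goes at most 62.5 mm and 10.7 degrees, less where a joint would pass 70% of its speed; a pose out of reach is approached as far as the arm can. A call is refused whole if a number of a shift passes 62.5 or a number of a turn 1, either way. A call with a gripper value outside its range is refused whole. The fingers move at their own pace and stop on an object; FORCE is the grip in N (left out, the last holds). Time passes only in rows, so rows that do not move let the fingers close. It gives the time, the measured TCP pose, the force, the opening and the grip force at its end, in the units of the state.
- readout.get_state(): the state, without advancing time (a new reading comes with each control period).
- vision.get_image(name): name is "side" or "top" or "wrist"; returns the picture (480x640x3 uint8, blue, green, red); there is no depth.
- vision.camera_params(name): a dict with "intrinsics" (3x3 intrinsics, pixels), "rvec" (rotation vector, rad) and "tvec" (3), from world to camera coordinates, as OpenCV has them; the wrist camera has in their place "hand_eye" (4x4, takes a point from camera to tool coordinates, whose origin is the TCP and whose axes are the flange's). Camera axes: x right, y down, z forward; pixel columns grow to the right and rows downward; lengths in m; the calibration is good to about 2 mm. A picture is of the moment at which its call begins: read the wrist's pose just before it. camera_params takes no time and is no camera call.
- manip.sign_off(): hands the job in; it is judged then, once.
The state is a dict: "clock": time; "qpos": joint angles; "qd": joint speeds; "effort": joint torques, N m; "position": TCP position; "ee_rot": TCP orientation; "contact_force": force on the tool from outside, world axes, zero at the start; "moment": the same for the moment, N m; "width": finger opening in m; "gripper_force": force on a finger pad.
Only numpy, scipy, OpenCV 4.12 (cv2) and the standard library are available. Lean on these libraries where they do the work, as an engineer would, in place of code of your own. Each camera call takes 0.05 s, during which the arm holds its last target. There are 200 camera calls.

## Task

Start a test on the rub tester: lower its raised rubbing arm gently, without letting it drop, until the wheel rests on the leather disc. Then press the green button fully to zero the counter, turn the key clockwise through run to start, hold it there against its spring for about half a second and let it spring back to run. Leave the red emergency stop and the other things on the bench alone.

Things in the scene. Friction and masses are not known exactly. Their poses are not given: they have to be found in the camera images.
- tester: The rub tester, a white bench machine 320 (x) x 490 (y) x 168 mm, fixed. Origin on the bench under its middle; x from the operator side to its back, y to its left, z up. Left part (y -5 to 240 mm): flat deck 90 mm high with turntable, leather disc and rubbing arm. Right part (y -248 to -12): console with a sloped panel in front and a flat top 168 mm high behind (x over -20 mm).
- panel_mid (a point): Middle of the console's sloped panel, which rises to the back at 35 degrees: its outward normal is (-0.574, 0, 0.819) in the tester's frame. It runs from 70 mm high at the front edge (tester x = -160 mm) to 168 mm (x = -20). Display on its upper part, emergency stop upper right, key in the middle, green button left of the key. Axes are the tester's.
- leather (a point): Centre of the top of the brown leather disc (107 mm diameter) clamped on the turntable (112 mm diameter), 108 mm above the bench; a steel nut in the middle stands 12 mm higher. Axes are the tester's.
- pivot (a point): Hinge point of the rubbing arm, at (55, 158, 134) mm in the tester's frame, between bracket plates 33 mm wide over all and 152 mm high. The hinge axis is the tester's y axis. Axes are the tester's.
- rubarm (a joint): Angle of the rubbing arm, rad: 0 = down and level, wheel on the leather (stop), 1.57 = upright, up to 1.75. It starts raised near upright, where hinge friction (0.16 N m) holds it; below about 1.2 rad it falls by its own weight if let go (0.5 to 0.75 kg, centre of mass 93 mm from the hinge; lifting it at the handle takes about 4 N).
- handle (a point): Middle of the red side handle (to raise and lower) at the arm's free end: a round bar, 14 mm diameter, free over 57 mm, parallel to the tester's y axis, on the arm's left. In the tester's frame it is at pivot + (-165 cos q, 37.5, 165 sin q) mm, q = rubarm; with the arm down 134 mm above the bench, 44 above the deck. The bar may turn in the grip. Frame turns with the arm, y along the bar.
- weight_top (a point): Top of the steel weight (48 mm diameter) on the arm, 95 mm from the hinge, 45 mm above the beam's middle line when the arm is down. The beam is 16 mm wide and 18 mm high, its left face 29.5 mm right of the handle's middle. Under the weight, on the beam's right, the rubbing wheel (52 mm diameter, 13 mm wide).
- key_base (a point): Point where the key's turning axis meets the panel: (-100, -130, 112) mm in the tester's frame. Axes are the tester's. The turning axis is the panel's normal. A steel barrel of 25 mm diameter stands 6 mm out here; nothing else within 60 mm stands more than 6 mm out of the panel, save the key.
- key_bow (a point): Middle of the key's black head, on the turning axis, 30 mm out of the panel. The head is a slab 28 mm wide, 9 mm thick, from 14 to 44 mm out. z is the panel's outward normal. The line across the thickness is the tester's y axis turned by (0.70 - lock - key) rad about that normal: at off the slab stands 0.70 rad anticlockwise from straight up the slope, at run straight up, at start 0.61 clockwise.
- lock (a joint): Turn of the key's barrel, rad, positive clockwise seen from outside: 0 = off, 0.70 = run (stop). Stays where it is left (friction 0.045 N m).
- key (a joint): Further turn of the key in the barrel, rad, clockwise positive: 0 = off or run, 0.61 = start (stop). It moves only once lock is at 0.70, against a spring of 0.08 N m at 0 rising to 0.16 N m at 0.61, which brings it back to 0 when let go. The key's whole turn is lock + key. Fingers of a gripper may flex and lag: turn a little past, to the stop.
- zero (a joint): Travel of the green counter-zero push button, m: 0 = out, 0.006 = fully pressed along the panel normal; spring return, 5 N at full travel. Counts as pressed from 0.004.
- zero_top (a point): Centre of the top face of the green button, 24 mm in diameter, in a steel collar of 40 mm diameter standing 12 mm out of the panel; the face stands 22 mm out of the panel when not pressed, 85 mm to the left of the key. z is the panel's outward normal.
- estop (a joint): Travel of the red emergency stop, m: 0 = out, 0.006 = struck. Must not be struck.
- estop_top (a point): Top of the red mushroom-shaped emergency stop, 40 mm in diameter, 34 mm out of the panel at its upper right, 100 mm from the key.
- spare_wheel: Spare grey-green rubbing wheel, 52 mm diameter, 13 mm thick, lying loose on the tester's deck near its front, beside the console. Origin at the centre of its underside. Leave alone.
- tin: Small metal tin, 52 mm diameter, 50 mm high, standing loose on the console's flat top behind the panel. Origin at the centre of its underside. Leave alone.
- brush: Hand brush lying loose on the bench right of the tester. Leave alone.
- wrench: Steel wrench lying loose on the bench in front of the tester at the right. Leave alone.
- jar: Amber jar with a black lid, 60 mm diameter, 85 mm high, on the bench right of the tester. Leave alone.
- discs: Stack of brown leather discs, 107 mm diameter, 21 mm high, on the bench left of the tester. Leave alone.
- shoe: Blue-grey sports shoe about 320 mm long, 95 mm high, on the bench left of the tester. Leave alone.

How it is judged:
By the outcome, as a careful person would: the job done as asked, in the order asked, and still so for the second after the job is handed in, with the robot touching nothing.
It also fails if it takes over 56 s, if anything falls off the work surface, if the arm or the gripper's body presses on something with over 40 N, if the wrist force passes 120 N, or if a joint passes its speed limit or range.

## Working session

There is one attempt and no reset: what is moved stays moved. The work goes in short steps, Python scripts to look and compute and a shell command to move; the robot and the scene stay as the last step left them, time stands still between calls to the robot, and variables do not carry over. Pictures are saved under pics/ and viewed, at most 10 in all, crops included, and the job is handed in when it is done.

```bash
ls; mkdir -p pics; python3 - <<'E'
from rig import readout, vision
import cv2
s=readout.get_state();print(s)
for n in("side","top"):
    cv2.imwrite(f"pics/{n}0.png",vision.get_image(n)); print(n,vision.camera_params(n))
print(vision.camera_params("wrist"))
E
```

```text
pics
{'clock': 0.0, 'qpos': array([-1.37599310e+00,  2.76588987e-01,  1.50616044e+00,  3.17507616e-05,
        1.36068500e+00, -1.21002832e-01]), 'qd': array([0.00077212, 0.00118167, 0.00046424, 0.00041894, 0.00034342,
       0.00080033]), 'effort': array([-1.31853203e-04, -4.16774011e+01, -2.45807719e+01, -4.71251551e-04,
        1.10948257e-02, -4.31742671e-05]), 'position': array([ 0.17848467, -0.54603269,  0.23043225]), 'ee_rot': array([-9.20834772e-04,  9.87559303e-01,  1.57244318e-01, -1.84606500e-05]), 'contact_force': array([-0.22983951,  0.4072863 ,  0.21234507]), 'moment': array([ 0.04123298, -0.04400688, -0.05029818]), 'gripper_force': 0.0, 'width': 0.08513661944723984}
side {'intrinsics': array([[505.41650189,   0.        , 322.34012074],
       [  0.        , 505.41650189, 241.9737146 ],
       [  0.        ,   0.        ,   1.        ]]), 'rvec': array([ 0.53870044, -2.73916501,  1.06919248]), 'tvec': array([0.44306764, 0.22363846, 1.14024158])}
top {'intrinsics': array([[611.18419311,   0.        , 319.48793159],
       [  0.        , 611.18419311, 237.72632051],
       [  0.        ,   0.        ,   1.        ]]), 'rvec': array([ 2.1403346, -2.1929173,  0.1060588]), 'tvec': array([-0.01805695,  0.5108157 ,  1.53749627])}
{'intrinsics': array([[363.97214957,   0.        , 317.63358168],
       [  0.        , 363.97214957, 248.39184579],
       [  0.        ,   0.        ,   1.        ]]), 'hand_eye': array([[-1.40201073e-03, -9.59048219e-01, -2.83239382e-01,
         7.13860712e-02],
       [ 9.99998881e-01, -1.19699963e-03, -8.96869643e-04,
         2.97191434e-04],
       [ 5.21103799e-04, -2.83240322e-01,  9.59048825e-01,
        -1.41734646e-01],
       [ 0.00000000e+00,  0.00000000e+00,  0.00000000e+00,
         1.00000000e+00]])}
```

View pics/top0.png

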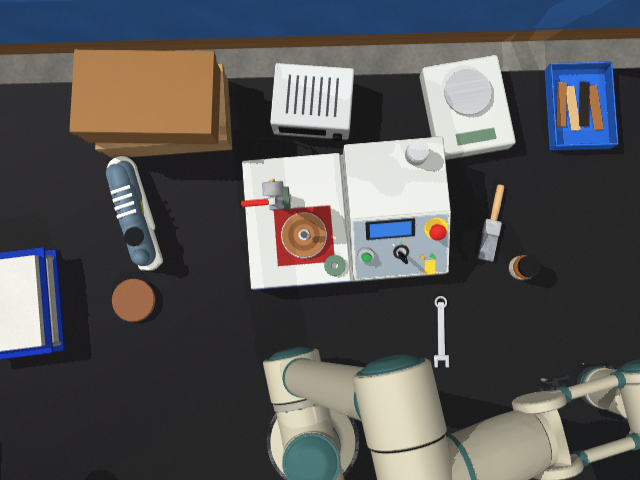

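View pics/side0.png

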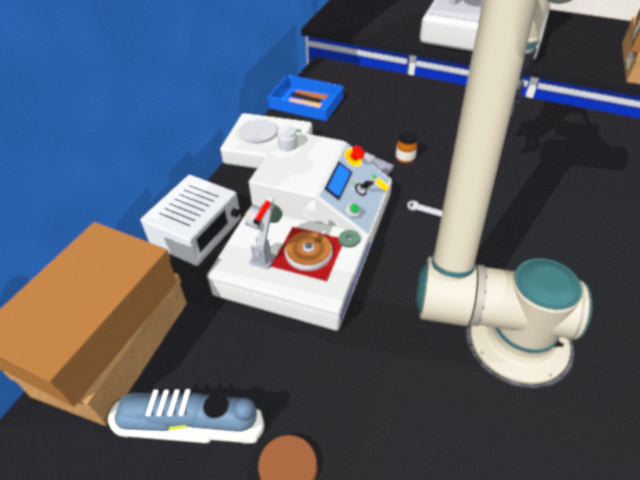

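The top view shows the tester at about (345,215). The arm is raised with its red handle at (255,203), the leather nut at (304,234), the key at (402,254), the green button at (366,257) and the e-stop at (438,230). In the side view the handle is at (263,211) and the button at (354,210). I'll enlarge both.

```bash
python3 - <<'E'
import cv2
for n,(x,y,w,h),f in(("top",(238,133,220,160),3.6),("side",(205,130,195,145),4)):
    i=cv2.imread(f"pics/{n}0.png")[y:y+h,x:x+w]
    cv2.imwrite(f"pics/{n}0c.png",cv2.resize(i,None,fx=f,fy=f,interpolation=cv2.INTER_CUBIC))
E
```

```text
(no output)
```

View pics/top0c.png

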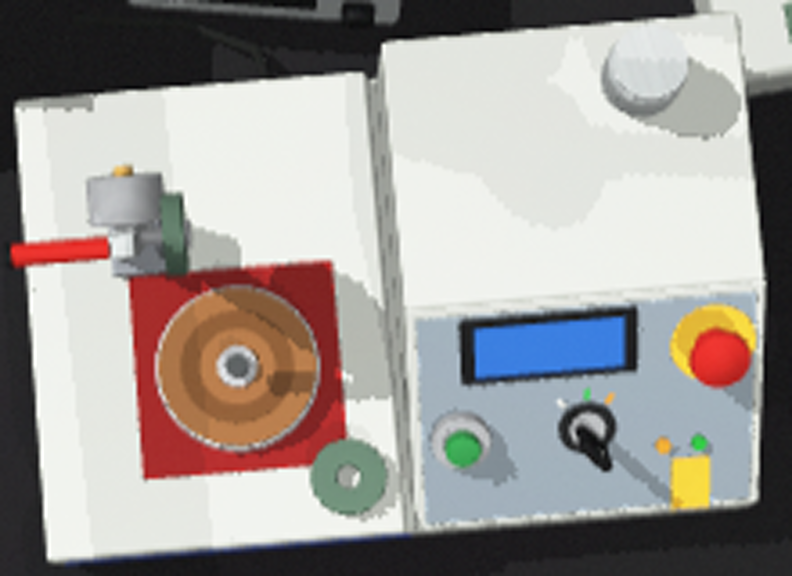

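View pics/side0c.png

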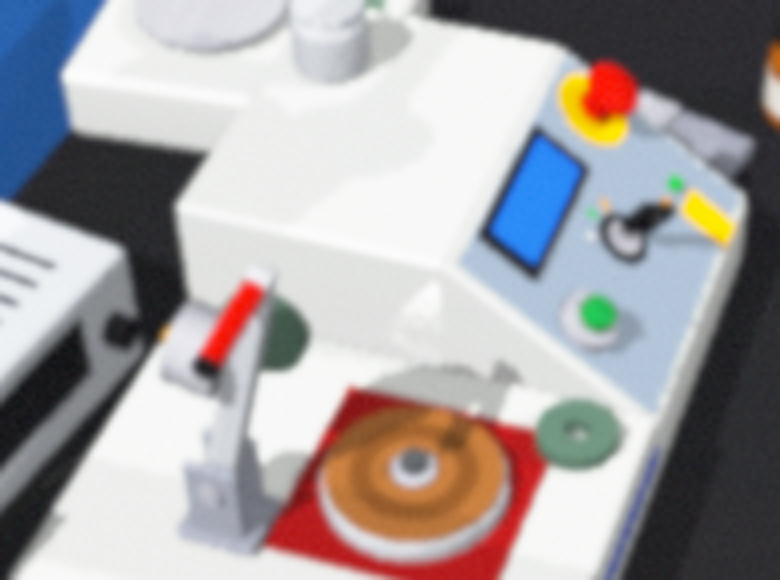

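```bash
cat > h.py <<'E'
import numpy as np,cv2
from scipy.spatial.transform import Rotation as R
from rig import readout,vision
N=np.array([-np.sin(np.radians(35)),0,np.cos(np.radians(35))])
KB=np.array([-.1,-.13,.112]); ZT=np.array([-.1,-.045,.112])+.022*N
def proj(c,P):
    return cv2.projectPoints(np.array(P,float).reshape(-1,3),c["rvec"],c["tvec"],c["intrinsics"],None)[0].reshape(-1,2)
def world(p,P): # p=(x,y,yaw)
    return R.from_euler('z',p[2]).apply(np.array(P,float))+[p[0],p[1],0]
def handle(q,dy=0): return np.array([.055-.165*np.cos(q),.158+.0375+dy,.134+.165*np.sin(q)])
E
python3 - <<'E'
from h import *
from scipy.optimize import least_squares
T={"top":(3.6,238,133,[(KB+.006*N,587,428),(ZT,463,449),((-.16,.24,.09),47,562),((.16,-.248,.168),738,15),((.16,-.012,.168),383,43),((-.02,-.248,.168),765,282),((-.02,-.012,.168),408,308)],[(-.0285,108,248),(.0285,13,254)]),
"side":(4,205,130,[(KB+.006*N,625,240),(ZT,599,312),((-.02,-.012,.168),445,268),((.16,-.012,.168),178,205)],[(-.0285,258,285),(.0285,207,362)])}
C={n:vision.camera_params(n) for n in T}
def res(p,full=False):
    r=[]
    for n,(f,x,y,L,H) in T.items():
        for P,u,v in L: r.append(proj(C[n],world(p,P))[0]-[u/f+x,v/f+y])
        for d,u,v in H: r.append(proj(C[n],world(p,handle(p[3],d)))[0]-[u/f+x,v/f+y])
    return np.array(r) if full else np.ravel(r)
s=least_squares(res,[.6,-.1,.1,1.5],loss='soft_l1')
print(s.x.round(4)); print(res(s.x,True).round(1))
p=s.x;np.save('p.npy',p)
print('handle',world(p,handle(p[3])),'key',world(p,KB+.03*N),'zero',world(p,ZT),'leather')
E
```

```text
[ 0.5565 -0.0915  0.0555  1.3303]
[[ 0.6  0.6]
 [ 0.5  1. ]
 [-0.2 -0.6]
 [ 0.8 -1.2]
 [-0.2 -1.1]
 [ 1.  -0.2]
 [-0.7  0.7]
 [ 0.2 -0.4]
 [-0.1  0.1]
 [ 0.7 -0.4]
 [ 1.3 -0. ]
 [-0.1  0.1]
 [-0.9  0.4]
 [-0.9  2. ]
 [ 0.2  1.6]]
handle [0.56136626 0.10454661 0.29425164] key [ 0.4467179  -0.2278246   0.13657456] zero [ 0.44658455 -0.14270093  0.13002134] leather
```

The crops agree with the fit to about 1–2 px, roughly 2 mm. The handle in the top crop runs from (13,254) to (108,248), and the beam stands near upright. First I'll turn the tool so the fingers close along tester x, raising it as it turns.

```bash
cat >> h.py <<'E'
def down(p): # tool y = tester x, tool x = tester y, z down
    return R.from_euler('z',p[2])*R.from_matrix(np.array([[0,1,0],[1,0,0],[0,0,-1.]]))
def cur():
    s=readout.get_state();q=s["ee_rot"];return s,np.array(s["position"]),R.from_quat([q[1],q[2],q[3],q[0]])
def delta(P,Rt):
    s,x,r=cur()
    print("t",round(s["clock"],2),"shift mm (present tool axes)",(r.inv().apply(np.array(P)-x)*1e3).round(1),"turn units",(np.degrees((r.inv()*Rt).as_rotvec())/6).round(2),"shift in goal axes",(Rt.inv().apply(np.array(P)-x)*1e3).round(1),"F",np.round(s["contact_force"],1))
E
python3 -m handwheel '[[[0,0,-12],[0,0,-1],-1],[[0,0,-12],[0,0,-1],-1],[[0,0,-12],[0,0,-1],-1],[[0,0,-12],[0,0,-1],-1],[[0,0,-12],[0,0,-1],-1],[[0,0,-12],[0,0,-1],-1],[[0,0,-12],[0,0,-1],-1],[[0,0,-12],[0,0,-1],-1],[[0,0,-12],[0,0,-1],-1],[[0,0,-12],[0,0,-1],-1],[[0,0,-12],[0,0,-1],-1],[[0,0,-12],[0,0,-1],-1],[[0,0,0],[0,0,-0.5],-1]]'
python3 -c "
from h import *
p=np.load('p.npy');h=world(p,handle(p[3]))
delta(h+[0,0,.08],down(p))"
```

```text
clock: 1.72
position: [0.1786, -0.5468, 0.376]
ee_rot: [0.0, 0.687, 0.727, -0.0]
contact_force: [-0.2, -0.5, -0.1]
width: 0.0857
gripper_force: 0.0
t 1.73 shift mm (present tool axes) [628.9 418.6   1. ] turn units [0.   0.01 0.01] shift in goal axes [629.1 418.3   1.7] F [-0.2 -0.5 -0.1]
```

```bash
python3 -m handwheel '[[[48.4,32.2,0],[0,0,0],-1],[[48.4,32.2,0],[0,0,0],-1],[[48.4,32.2,0],[0,0,0],-1],[[48.4,32.2,0],[0,0,0],-1],[[48.4,32.2,0],[0,0,0],-1],[[48.4,32.2,0],[0,0,0],-1],[[48.4,32.2,0],[0,0,0],-1],[[48.4,32.2,0],[0,0,0],-1],[[48.4,32.2,0],[0,0,0],-1],[[48.4,32.2,0],[0,0,0],-1],[[48.4,32.2,0],[0,0,0],-1],[[48.4,32.2,0],[0,0,0],-1],[[48.4,32.2,0],[0,0,0],-1],[[0,0,0],[0,0,0],-1]]'
python3 - <<'E'
from h import *
p=np.load('p.npy');h=world(p,handle(p[3]))
delta(h+[0,0,.08],down(p))
s,x,r=cur();np.savez('w1.npz',x=x,q=r.as_quat());cv2.imwrite('pics/w1.png',vision.get_image('wrist'))
H=vision.camera_params('wrist');he=H['hand_eye'];K=H['intrinsics']
for q in (1.33,1.4,1.5):
  P=np.array([world(p,handle(q,d)) for d in(-.0285,.0285)]+[world(p,KB+.006*N),world(p,(.055,.158,.152))])
  c=(r.inv().apply(P-x)-he[:3,3])@he[:3,:3]; u=c@K.T; print(q,(u[:,:2]/u[:,2:]).round(0).tolist())
E
```

```text
clock: 3.48
position: [0.5638, 0.1077, 0.3734]
ee_rot: [-0.001, 0.686, 0.728, -0.0]
contact_force: [-0.4, -0.1, -0.1]
width: 0.0852
gripper_force: 0.0
t 3.48 shift mm (present tool axes) [-3.  -2.6 -0.9] turn units [-0.02 -0.01  0.03] shift in goal axes [-3.  -2.6 -0.9] F [-0.4 -0.1 -0.1]
1.33 [[315.0, 304.0], [315.0, 219.0], [229.0, 448.0], [354.0, 253.0]]
1.4 [[332.0, 305.0], [333.0, 220.0], [229.0, 448.0], [354.0, 253.0]]
1.5 [[357.0, 307.0], [360.0, 221.0], [229.0, 448.0], [354.0, 253.0]]
```

View pics/w1.png

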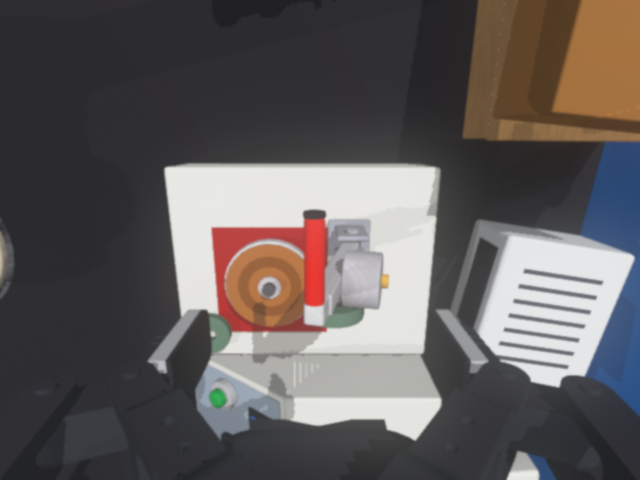

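The wrist view confirms the fit: the handle lies at column 315, rows 218–304, as predicted for q = 1.33. Now I'll descend and grip gently.

```bash
python3 -m handwheel '[[[1,-2.6,0],[0,0,0],-1],[[0,0,25],[0,0,0],-1],[[0,0,25],[0,0,0],-1],[[0,0,25],[0,0,0],-1],[[0,0,23],[0,0,0],-1],[[0,0,0],[0,0,0],0],[[0,0,0],[0,0,0],0],[[0,0,0],[0,0,0],1],[[0,0,0],[0,0,0],1],[[0,0,0],[0,0,0],1],[[0,0,0],[0,0,0],1],[[0,0,0],[0,0,0],1]]' 40
python3 - <<'E'
from h import *
p=np.load('p.npy')
delta(world(p,handle(p[3],.004))-[0,0,.019],down(p))
q0=p[3]
# arc steps
n=20;qs=np.linspace(q0,0,n+1)
P=np.array([down(p).inv().apply(world(p,handle(q))) for q in qs])*1e3
print(np.diff(P,axis=0).round(1).tolist())
E
```

```text
clock: 5.03
position: [0.5603, 0.105, 0.2783]
ee_rot: [0.001, 0.688, 0.726, 0.0]
contact_force: [-0.5, -0.7, 6.2]
width: 0.0123
gripper_force: 39.1
t 5.03 shift mm (present tool axes) [3.5 1.  3.1] turn units [ 0.02  0.   -0.01] shift in goal axes [3.4 1.  3.1] F [-0.5 -0.7  6.2]
[[0.0, -10.6, 3.0], [-0.0, -10.3, 3.7], [0.0, -10.1, 4.3], [0.0, -9.8, 5.0], [-0.0, -9.4, 5.6], [0.0, -9.0, 6.3], [0.0, -8.6, 6.8], [0.0, -8.1, 7.4], [0.0, -7.6, 7.9], [-0.0, -7.1, 8.4], [0.0, -6.5, 8.9], [-0.0, -5.9, 9.3], [0.0, -5.2, 9.6], [0.0, -4.6, 10.0], [-0.0, -3.9, 10.2], [0.0, -3.2, 10.5], [0.0, -2.5, 10.7], [0.0, -1.8, 10.8], [0.0, -1.1, 10.9], [-0.0, -0.4, 11.0]]
```

Gripped: width 12 mm, grip force 39 N. I'll lower it along the arc.

```bash
python3 -m handwheel '[[[0,-10.6,3],[0,0,0],1],[[0,-10.3,3.7],[0,0,0],1],[[0,-10.1,4.3],[0,0,0],1],[[0,-9.8,5],[0,0,0],1],[[0,-9.4,5.6],[0,0,0],1],[[0,-9,6.3],[0,0,0],1],[[0,-8.6,6.8],[0,0,0],1],[[0,-8.1,7.4],[0,0,0],1],[[0,-7.6,7.9],[0,0,0],1],[[0,-7.1,8.4],[0,0,0],1],[[0,-6.5,8.9],[0,0,0],1],[[0,-5.9,9.3],[0,0,0],1],[[0,-5.2,9.6],[0,0,0],1],[[0,-4.6,10],[0,0,0],1],[[0,0,0],[0,0,0],1]]'
python3 - <<'E'
from h import *
p=np.load('p.npy')
for q in (p[3]*.3,0):delta(world(p,handle(q,.004))-[0,0,.019],down(p))
E
```

```text
clock: 6.9
position: [0.4467, 0.099, 0.1798]
ee_rot: [-0.001, 0.688, 0.726, -0.001]
contact_force: [2.2, -4.6, -5.2]
width: 0.0124
gripper_force: 39.4
t 6.9 shift mm (present tool axes) [3.2 2.  0.7] turn units [-0.02  0.   -0.02] shift in goal axes [3.2 2.  0.7] F [ 2.2 -4.6 -5.2]
t 6.9 shift mm (present tool axes) [  3.2 -10.8  64.8] turn units [-0.02  0.   -0.02] shift in goal axes [  3.2 -10.9  64.8] F [ 2.2 -4.6 -5.2]
```

```bash
python3 -m handwheel '[[[0,-2.2,6],[0,0,0],1],[[0,-2,6],[0,0,0],1],[[0,-1.8,6],[0,0,0],1],[[0,-1.5,6],[0,0,0],1],[[0,-1.2,6],[0,0,0],1],[[0,-1,6],[0,0,0],1],[[0,-0.8,6],[0,0,0],1],[[0,-0.5,5],[0,0,0],1],[[0,-0.3,5],[0,0,0],1],[[0,-0.2,4],[0,0,0],1],[[0,0,0],[0,0,0],1]]'
python3 - <<'E'
from h import *
p=np.load('p.npy')
delta(world(p,handle(0,.004))-[0,0,.019],down(p))
E
```

```text
clock: 8.28
position: [0.4355, 0.0984, 0.1246]
ee_rot: [-0.0, 0.688, 0.726, -0.0]
contact_force: [-2.1, -3.2, -3.2]
width: 0.0122
gripper_force: 40.2
t 8.28 shift mm (present tool axes) [3.1 0.3 9.6] turn units [-0.01  0.   -0.01] shift in goal axes [3.1 0.3 9.6] F [-2.1 -3.2 -3.2]
```

```bash
python3 -m handwheel '[[[0,0,2],[0,0,0],1],[[0,0,2],[0,0,0],1],[[0,0,1.5],[0,0,0],1],[[0,0,0],[0,0,0],1]]'; python3 -m handwheel '[[[0,0,1.2],[0,0,0],1],[[0,0,0],[0,0,0],1]]'
```

```text
clock: 8.78
position: [0.4354, 0.0984, 0.1193]
ee_rot: [-0.0, 0.688, 0.726, -0.0]
contact_force: [-2.9, -1.7, -2.8]
width: 0.0122
gripper_force: 40.5
clock: 9.02
position: [0.4354, 0.0984, 0.1188]
ee_rot: [-0.0, 0.688, 0.726, -0.0]
contact_force: [-4.0, -3.2, 3.6]
width: 0.0127
gripper_force: 41.2
```

Force went from −3 N to +3.6 N, so the wheel is resting on the leather. I'll release with a partial opening and rise clear.

```bash
python3 -m handwheel '[[[0,0,0],[0,0,0],0.5],[[0,0,0],[0,0,0],0.3],[[0,0,0],[0,0,0],0.1],[[0,0,0],[0,0,0],0.1],[[0,0,-15],[0,0,0],0.1],[[0,0,-30],[0,0,0],0.1],[[0,0,-50],[0,0,0],0.1],[[0,0,-50],[0,0,0],0.5],[[0,0,0],[0,0,0],1]]' 40
python3 - <<'E'
from h import *
cv2.imwrite('pics/top1.png',vision.get_image('top')[130:300,235:455])
s,x,r=cur();print(s['qpos'],s['width']);cv2.imwrite('pics/w2.png',vision.get_image('wrist'))
p=np.load('p.npy');RT=R.from_euler('z',p[2])
Rp=down(p)*R.from_rotvec([-np.radians(35),0,0]); print(RT.inv().apply(Rp.apply([0,0,1])))
delta(world(p,ZT+.06*N),Rp)
E
```

```text
clock: 10.15
position: [0.4386, 0.0987, 0.2674]
ee_rot: [0.003, 0.688, 0.726, 0.004]
contact_force: [-0.3, -0.3, 0.0]
width: 0.0044
gripper_force: 0.0
[6.63037859e-02 6.00274238e-02 1.69351902e+00 5.33859354e-05
 1.38365884e+00 1.22867125e-02] -0.00034999285371619597
[ 5.73576436e-01 -9.72827788e-17 -8.19152044e-01]
t 10.25 shift mm (present tool axes) [-241.4  -36.6   84.2] turn units [-5.83  0.   -0.01] shift in goal axes [-241.4  -78.6   47.8] F [-0.4  0.7 -0.6]
```

View pics/w2.png

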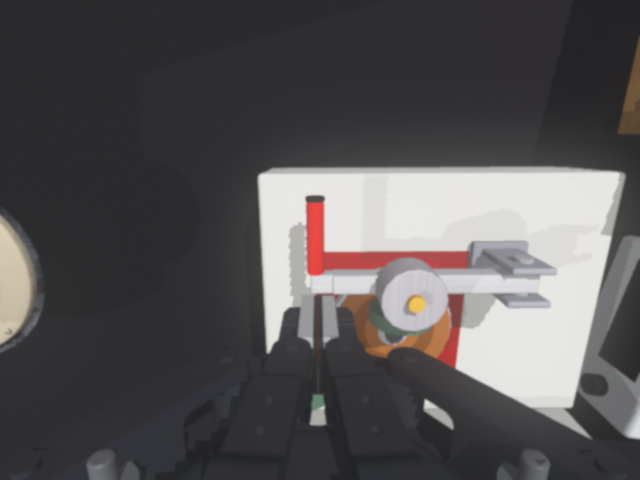

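The arm is down and level: handle at (315,235), beam along row 283, wheel on the disc. Next I'll go above the green button and tilt to the panel normal.

```bash
python3 -m handwheel '[[[-48.3,-7.3,0],[0,0,0],1],[[-48.3,-7.3,0],[0,0,0],1],[[-48.3,-7.3,0],[0,0,0],1],[[-48.3,-7.3,0],[0,0,0],1],[[-48.3,-7.3,0],[0,0,0],1],[[0,0,28],[-0.9,0,0],1],[[0,0,0],[-1,0,0],1],[[0,0,0],[-1,0,0],1],[[0,0,0],[-1,0,0],1],[[0,0,0],[-1,0,0],1],[[0,0,0],[-0.93,0,0],1],[[0,0,0],[0,0,0],1]]'
python3 - <<'E'
from h import *
p=np.load('p.npy')
Rp=down(p)*R.from_rotvec([-np.radians(35),0,0])
delta(world(p,ZT+.06*N),Rp);delta(world(p,ZT),Rp)
s,x,r=cur();print(s['qpos'].round(2));im=vision.get_image('wrist');cv2.imwrite('pics/w3.png',im)
H=vision.camera_params('wrist');he=H['hand_eye'];K=H['intrinsics']
P=np.array([world(p,P) for P in(ZT,KB+.006*N,KB+.044*N)])
c=(r.inv().apply(P-x)-he[:3,3])@he[:3,:3]; u=c@K.T; print((u[:,:2]/u[:,2:]).round(0).tolist())
E
```

```text
clock: 11.75
position: [0.4101, -0.1436, 0.2325]
ee_rot: [0.204, 0.658, 0.691, 0.218]
contact_force: [-0.1, 0.2, -0.3]
width: 0.0
gripper_force: 0.0
t 11.75 shift mm (present tool axes) [ -1.4 -28.7  45. ] turn units [-0.04 -0.01 -0.07] shift in goal axes [ -1.1 -28.9  44.9] F [-0.1  0.2 -0.3]
t 11.75 shift mm (present tool axes) [ -1.5 -28.4 105. ] turn units [-0.04 -0.01 -0.07] shift in goal axes [ -1.1 -28.9 104.9] F [-0.1  0.2 -0.3]
[-0.93 -0.19  2.17  0.65  0.91 -1.32]
[[279.0, 248.0], [285.0, 343.0], [280.0, 371.0]]
```

View pics/w3.png

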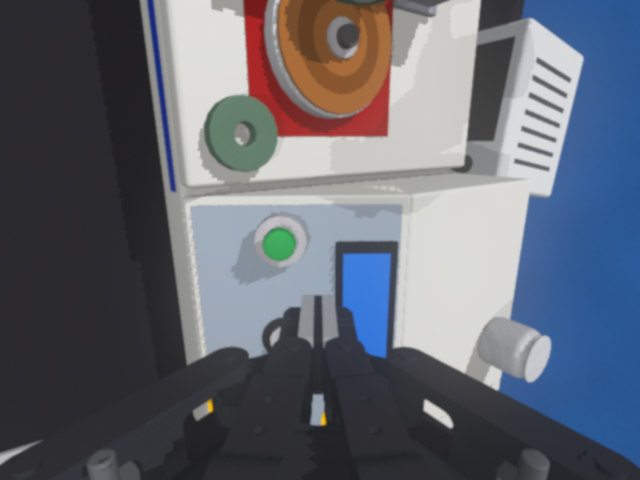

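The button shows at (279,243), about 5 px (3 mm) left of the prediction along tool x. I'll shift by about +2.5 mm and press.

```bash
python3 -m handwheel '[[[1.3,-28.7,0],[0,0,0],1],[[0,0,30],[0,0,0],1],[[0,0,35],[0,0,0],1],[[0,0,30],[0,0,0],1],[[0,0,5],[0,0,0],1],[[0,0,3],[0,0,0],1],[[0,0,3],[0,0,0],1],[[0,0,0],[0,0,0],1]]'; python3 -c "
from h import *
p=np.load('p.npy')
Rp=down(p)*R.from_rotvec([-np.radians(35),0,0])
delta(world(p,ZT-.006*N),Rp); print(cur()[2].inv().apply(cur()[0]['contact_force']))"
```

```text
clock: 12.8
position: [0.4497, -0.1417, 0.1327]
ee_rot: [0.207, 0.656, 0.692, 0.218]
contact_force: [-0.5, 0.1, 0.5]
width: 0.0001
gripper_force: 0.0
t 12.8 shift mm (present tool axes) [-0.8 -4.1  6.4] turn units [ 0.    0.02 -0.01] shift in goal axes [-0.8 -4.1  6.4] F [-0.5  0.1  0.5]
[ 0.15012015 -0.10122471 -0.64472383]
```

```bash
python3 -m handwheel '[[[0,-3.5,0],[0,0,0],1],[[0,0,2.5],[0,0,0],1],[[0,0,2.5],[0,0,0],1],[[0,0,1],[0,0,0],1],[[0,0,0],[0,0,0],1]]'; python3 -c "
from h import *
p=np.load('p.npy')
Rp=down(p)*R.from_rotvec([-np.radians(35),0,0])
delta(world(p,ZT-.006*N),Rp); print(cur()[2].inv().apply(cur()[0]['contact_force']))"
```

```text
clock: 13.42
position: [0.45, -0.1415, 0.125]
ee_rot: [0.207, 0.656, 0.692, 0.218]
contact_force: [-3.9, -0.6, 2.5]
width: 0.0002
gripper_force: 2.4
t 13.43 shift mm (present tool axes) [-1.  -0.  -0.1] turn units [-0.01  0.01 -0.01] shift in goal axes [-1.  -0.  -0.1] F [-3.9 -0.6  2.5]
[-0.39369485 -1.84545676 -4.28532968]
```

```bash
python3 -m handwheel '[[[0,0,1],[0,0,0],1],[[0,0,0.8],[0,0,0],1],[[0,0,0],[0,0,0],1]]'; python3 -c "
from h import *
print(cur()[2].inv().apply(cur()[0]['contact_force']))"
```

```text
clock: 13.8
position: [0.4504, -0.1415, 0.1247]
ee_rot: [0.208, 0.655, 0.693, 0.217]
contact_force: [-23.8, -0.3, 24.4]
width: 0.0001
gripper_force: 16.6
[  0.93505557  -5.44471272 -33.61167495]
```

The button bottomed on its stop at about 33 N. I'll retract, move over the key, turn to the slab orientation and open.

```bash
python3 -m handwheel '[[[0,0,-10],[0,0,0],1],[[0,0,-45],[0,0,0],1],[[0,0,-40],[0,0,0],0.5],[[-42,0,0],[0,0,0.5],-0.2],[[-37,12,0],[0,0,1],-0.2],[[0,0,0],[0,0,1],-0.2],[[0,0,0],[0,0,1],-0.2],[[0,0,0],[0,0,1],-0.2],[[0,0,0],[0,0,1],-0.2],[[0,0,0],[0,0,1],-0.2],[[0,0,0],[0,0,1],-0.2],[[0,0,0],[0,0,0.82],-0.2],[[0,0,0],[0,0,0],-0.2]]'
python3 - <<'E'
from h import *
p=np.load('p.npy')
Rk=down(p)*R.from_rotvec([-np.radians(35),0,0])*R.from_rotvec([0,0,np.pi/2-.7])
delta(world(p,KB+.09*N),Rk)
s,x,r=cur();print(s['qpos'].round(2),s['width']);im=vision.get_image('wrist');cv2.imwrite('pics/w4.png',im)
np.savez('w4.npz',x=x,q=r.as_quat())
H=vision.camera_params('wrist');he=H['hand_eye'];K=H['intrinsics']
P=np.array([world(p,P) for P in(ZT,KB+.006*N,KB+.044*N)])
c=(r.inv().apply(P-x)-he[:3,3])@he[:3,:3]; u=c@K.T; print((u[:,:2]/u[:,2:]).round(0).tolist())
E
```

```text
clock: 15.42
position: [0.4094, -0.2231, 0.2072]
ee_rot: [0.095, 0.887, 0.351, 0.285]
contact_force: [-0.3, 0.0, 0.2]
width: 0.0513
gripper_force: 0.0
t 15.43 shift mm (present tool axes) [-12.2  -1.4  19.1] turn units [ 0.    0.   -0.01] shift in goal axes [-12.2  -1.4  19.1] F [-0.3  0.   0.2]
[-1.09 -0.06  2.14  0.72  0.92 -0.68] 0.051320995443205814
[[212.0, 188.0], [316.0, 263.0], [316.0, 283.0]]
```

View pics/w4.png

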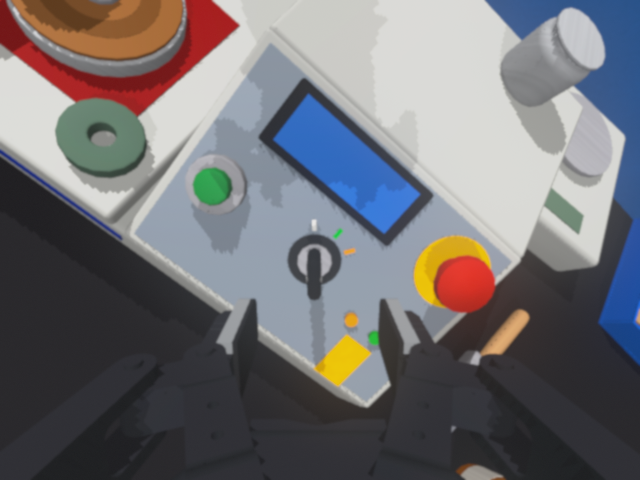

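The key slab lies vertically at column 314, rows 253–298, parallel to the pads. The barrel is at (314,261), 2 px from prediction. I'll descend and grip.

```bash
python3 -m handwheel '[[[-11,-2.4,0],[0,0,0],-0.2],[[0,0,35],[0,0,0],-0.2],[[0,0,35],[0,0,0],-0.2],[[0,0,20],[0,0,0],-0.2],[[0,0,6],[0,0,0],-0.2],[[0,0,0],[0,0,0],-0.2]]' 50
python3 - <<'E'
from h import *
p=np.load('p.npy')
Rk=down(p)*R.from_rotvec([-np.radians(35),0,0])*R.from_rotvec([0,0,np.pi/2-.7])
delta(world(p,KB+.013*N),Rk)
s,x,r=cur();im=vision.get_image('wrist');cv2.imwrite('pics/w5.png',im)
H=vision.camera_params('wrist');he=H['hand_eye'];K=H['intrinsics']
P=np.array([world(p,P) for P in(KB+.006*N,KB+.044*N)])
c=(r.inv().apply(P-x)-he[:3,3])@he[:3,:3]; u=c@K.T; print((u[:,:2]/u[:,2:]).round(0).tolist())
E
```

```text
clock: 16.23
position: [0.4565, -0.2259, 0.1229]
ee_rot: [0.095, 0.887, 0.351, 0.285]
contact_force: [0.1, 1.1, 0.3]
width: 0.0515
gripper_force: 0.0
t 16.23 shift mm (present tool axes) [-1.1  0.8  0.2] turn units [ 0.    0.01 -0.01] shift in goal axes [-1.1  0.8  0.2] F [0.1 1.1 0.3]
[[320.0, 308.0], [321.0, 356.0]]
```

View pics/w5.png

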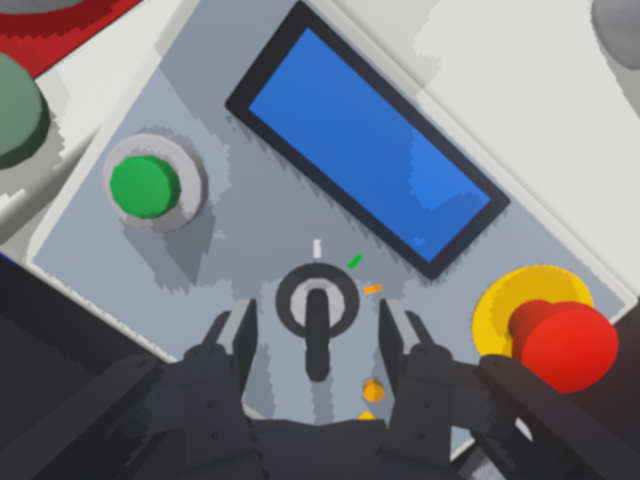

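Fingers are centred on the key at column 318. The barrel sits about 3 mm toward tool +x, so I'll shift by 2 mm and grip.

```bash
python3 -m handwheel '[[[2,0,0],[0,0,0],0.2],[[0,0,0],[0,0,0],0.5],[[0,0,0],[0,0,0],1],[[0,0,0],[0,0,0],1],[[0,0,0],[0,0,0],1],[[0,0,0],[0,0,0],1],[[0,0,0],[0,0,0],1]]' 60; python3 -c "
from h import *
s,x,r=cur();print(r.inv().apply(s['contact_force']),r.inv().apply(s['moment']),x)"
```

```text
clock: 17.15
position: [0.4573, -0.2245, 0.1243]
ee_rot: [0.096, 0.887, 0.351, 0.285]
contact_force: [-4.9, 0.8, 5.3]
width: 0.008
gripper_force: 61.1
[-1.89692432e-03 -1.37383610e+00 -7.15197628e+00] [ 0.44084201 -0.24308828  0.00121606] [ 0.45726605 -0.22450595  0.12427702]
```

```bash
python3 -m handwheel '[[[0,0,0],[0,0,1],1],[[0,0,0],[0,0,1],1],[[0,0,0],[0,0,1],1],[[0,0,0],[0,0,1],1],[[0,0,0],[0,0,1],1],[[0,0,0],[0,0,1],1],[[0,0,0],[0,0,1],1]]'; cat > m.py <<'E'
from h import *
s,x,r=cur();p=np.load('p.npy')
Rk=down(p)*R.from_rotvec([-np.radians(35),0,0])*R.from_rotvec([0,0,np.pi/2-.7])
print(r.inv().apply(s['contact_force']).round(1),r.inv().apply(s['moment']).round(2),(np.degrees((Rk.inv()*r).as_rotvec())/6).round(2),s['qpos'].round(2),s['width'])
E
python3 m.py
```

```text
clock: 18.02
position: [0.4575, -0.2253, 0.1244]
ee_rot: [-0.013, 0.954, 0.008, 0.3]
contact_force: [-4.7, -0.3, 5.1]
width: 0.0084
gripper_force: 60.9
[-0.9  0.1 -6.9] [-0.03 -0.45 -0.06] [-0.03 -0.01  7.04] [-0.96  0.12  2.22  0.92  0.66 -0.12] 0.008373704850546441
```

```bash
python3 -m handwheel '[[[0,0,0],[0,0,1],1],[[0,0,0],[0,0,1],1],[[0,0,0],[0,0,1],1],[[0,0,0],[0,0,1],1],[[0,0,0],[0,0,1],1],[[0,0,0],[0,0,1],1],[[0,0,0],[0,0,0.6],1]]';python3 m.py
```

```text
clock: 18.9
position: [0.4572, -0.226, 0.1243]
ee_rot: [-0.112, 0.902, -0.311, 0.278]
contact_force: [-3.7, -1.2, 4.1]
width: 0.0084
gripper_force: 95.0
[ 0.1  1.2 -5.5] [-0.47 -0.34 -1.97] [-0.04 -0.02 13.55] [-0.96  0.12  2.22  0.92  0.66  0.56] 0.008436207800122452
```

Moment about the tool axis is −2 N m, so the key is at its stop. I'll hold it, relaxing a little, then ease back most of the way and open.

```bash
python3 -m handwheel '[[[0,0,0],[0,0,-0.5],1],[[0,0,0],[0,0,0],1],[[0,0,0],[0,0,0],1]]';python3 m.py
python3 -m handwheel '[[[0,0,0],[0,0,-1],1],[[0,0,0],[0,0,-1],1],[[0,0,0],[0,0,-1],1],[[0,0,0],[0,0,-1],1],[[0,0,0],[0,0,-0.8],1],[[0,0,0],[0,0,0],1]]';python3 m.py
```

```text
clock: 19.27
position: [0.4573, -0.2259, 0.1243]
ee_rot: [-0.105, 0.909, -0.289, 0.281]
contact_force: [-5.6, -1.9, 4.5]
width: 0.008
gripper_force: 72.2
[-0.7  2.6 -6.9] [-0.59 -0.34 -1.28] [-4.000e-02 -1.000e-02  1.307e+01] [-0.96  0.12  2.22  0.92  0.66  0.51] 0.008037090686295678
clock: 20.02
position: [0.4575, -0.2255, 0.1244]
ee_rot: [-0.033, 0.952, -0.056, 0.299]
contact_force: [-6.7, -1.1, 5.0]
width: 0.0081
gripper_force: 61.3
[-2.4  1.2 -8. ] [-0.22 -0.54 -0.14] [-0.03 -0.01  8.33] [-0.96  0.12  2.22  0.92  0.66  0.01] 0.00807396263883422
```

```bash
python3 -m handwheel '[[[0,0,0],[0,0,0],0.6],[[0,0,0],[0,0,0],0.2],[[0,0,0],[0,0,0],-0.2],[[0,0,0],[0,0,0],-0.2],[[0,0,-10],[0,0,0],-0.2],[[0,0,-30],[0,0,0],-0.2],[[0,0,-50],[0,0,0],-0.2],[[0,0,-20],[0,0,0],-0.2],[[0,0,0],[0,0,0],-0.2]]';python3 m.py
python3 - <<'E'
from h import *
a=vision.get_image('wrist');b=vision.get_image('top')[130:300,235:455];b=cv2.resize(b,None,fx=2.8,fy=2.8,interpolation=cv2.INTER_CUBIC)
a=cv2.resize(a[100:420,120:520],None,fx=.9,fy=.9)
o=np.zeros((600,800,3),np.uint8); o[:288,:360]=a
c=vision.get_image('side')[120:290,190:400];c=cv2.resize(c,None,fx=2,fy=2)
o[:340,370:790]=c; b=cv2.resize(b,(330,255)); o[342:597,:330]=b
cv2.imwrite('pics/end.png',o)
E
```

```text
clock: 21.15
position: [0.3943, -0.2291, 0.2156]
ee_rot: [-0.031, 0.952, -0.055, 0.3]
contact_force: [-0.2, -0.1, -0.6]
width: 0.0514
gripper_force: 0.0
[-0.5  0.2  0.4] [-0.01 -0.22 -0.02] [-0.05 -0.    8.31] [-1.14 -0.08  2.14  0.71  0.96  0.16] 0.051362100866817265
```

View pics/end.png

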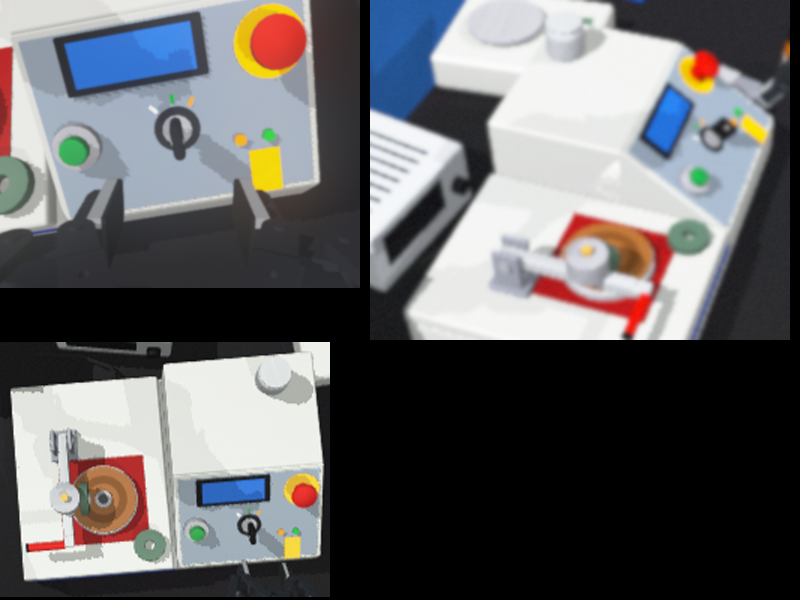

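The final picture shows the arm down with its wheel on the disc. The key slab, from (175,120) to (180,158), lines up with the green run mark at (172,99). The e-stop, tin and spare wheel look undisturbed, and the gripper is clear.

```bash
python3 -c "
from rig import manip
print(manip.sign_off())"
```

```text
the job is handed in; nothing more can be done
None
```

The test is started and handed in at about 21 s: the rubbing arm was lowered gently onto the leather, the counter-zero button pressed to its stop, and the key held at start for about half a second; the last picture shows it back at run, with the other items looking untouched.

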